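Clip the loose sample tube into the rack

ROBOT

A 6-joint arm with a two-finger parallel gripper is mounted at the origin on the work surface. World frame = base frame: x ahead of the robot, y to its left, z up, the work surface at z = 0. Lengths are in m, angles in rad, forces in N, time in s.
With the tool pointing down it reaches from about 0.25 to 0.775 m from the base axis. Payload 4 kg.
Tool frame: the origin (TCP) lies between the finger pads; the fingertips stand 14 mm ahead of it and the grasp point (between the pads) lies 5 mm behind it; z points along the fingers, y is the line along which they close (so a half turn about z gives the same grasp; the last joint's range is limited). The gripper opens to 94 mm and grips with 3 to 60 N. Pads are 16 mm wide; open, the fingers measure 119 mm over their backs; the gripper's body (75 mm by 177 mm) begins 78 mm behind the grasp point.
Start: joints at [1.141, 0.087, 1.371, -0, 1.684, -0.103], TCP at [0.177, 0.521, 0.183] pointing down, gripper open.
Joint ranges: [-3.1, 3.1], [-0.76, 2.03], [0.27, 2.55], [-1.08, 4.22], [0.17, 2.65], [-2.57, 2.57]. Speed limits (rad/s): [2.79, 2.79, 3.14, 3.14, 3.14, 3.14].

INTERFACE

Orientations are given as [roll, pitch, yaw] about the fixed x, y, z axes, in that order (R = Rz(yaw) Ry(pitch) Rx(roll)).
In Python, from bench import robot, snapshot gives the robot as it stands.
- The arm moves only by the tool carry_out, never from a script. Its argument "motion" is text: rows parted by semicolons, each of 4 numbers parted by spaces: the shift along the tool's x, y, z each as a share of 0.15 m, from -1 to 1, then the turn about the tool's z as a share of 180 degrees, from -1 to 1. A call has exactly 8 rows; each row is the pose to reach, as a shift and turn from the pose commanded when the call began, along the tool's axes at that moment, turning the shorter way round; what a row does not reach only later rows make up. A row lasts 1/10 s, in which the tool goes at most 50 mm and 8.59 degrees, less where a joint would pass 70% of its speed; a pose out of reach is approached as far as the arm can. A call with a number of a shift or a turn outside -1 to 1 is refused whole. A call with a gripper value outside its range is refused whole. "grip" is the opening, from -1 (shut) to 1 (fully open), set as the call begins (left out, the last holds). The fingers move at their own pace and stop on an object; the grip force is fixed at half the most. Time passes only in rows, so rows that repeat a pose let the fingers close, or fill a call up. It gives the time, the measured TCP pose, the force, the opening and the grip force at its end, in the units of the state.
- robot.get_obs(): the state, without advancing time (a new reading comes with each control period).
- snapshot(name): name is "scene" or "top" or "wrist"; returns a dict with "image" (384x512x3 uint8, red, green, blue), "fx", "fy", "cx", "cy" (pixels), "pose" (4x4, takes a point from camera to world coordinates); the wrist camera has in their place "hand_eye" (4x4, takes a point from camera to tool coordinates, whose origin is the TCP and whose axes are the flange's). Camera axes: x right, y up, looking along -z (the intrinsics and any distortion apply to the point x, -y, -z); pixel columns grow to the right and rows downward; lengths in m; the calibration is good to about 2 mm. A picture is of the moment at which its call begins: read the wrist's pose just before it. There is no depth.
- robot.close_job(): hands the job in; it is judged then, once.
The state is a dict: "time": time; "joint_positions": joint angles; "qvel": joint speeds; "joint_torque": joint torques, N m; "tool_pos": TCP position; "ee_rot": TCP orientation; "wrist_force": force on the tool from outside, world axes, zero at the start; "wrist_torque": the same for the moment, N m; "width": finger opening in m; "finger_force": force on a finger pad.
Only numpy, scipy, OpenCV 4.12 (cv2) and the standard library are available. Lean on these libraries where they do the work, as an engineer would, in place of code of your own. Each camera call takes 0.05 s, during which the arm holds its last target. There are 200 camera calls.

TASK

Take the loose amber sample tube with the white cap out of the grey bench rest and press it sideways, lying level and roughly centred, down into the one empty place of the three-place clip rack, until it has snapped fully home in both of its spring clips. Let go of it and leave the two tubes that are already in the rack clipped where they are.

Things in the scene. Friction and masses are not known exactly. Their poses are not given: they have to be found in the camera images.
- tube_center (a point): Loose amber tube 150 mm long, 16 mm thick, 30 g, white cap (19 mm thick, last 22 mm) at its +x end. Point: on its axis (x), mid-length, 45 mm above the bench; any roll. It lies level in a V notch of a grey rest: plates 8 mm thick, 49 mm high, 45 mm either side of the point along x; between them free down to 6 mm. 75 mm beside it lies a black pen (13 x 133 mm), not wanted.
- empty_place (a point): Empty place of the rack: where a tube's centre lies when home, 48 mm above the bench. x: level, along the clipped tube (cap either way); z: up. Two steel clips, open upwards, 13 mm long, 32 mm either side along x; free between them down to 12 mm above the bench. Lips 12 mm apart, 8 mm above the point; steep wings, 35 mm apart at 25 mm above it, guide the tube in. Press down, 10 to 15 N, onto the stop.
- tube_b_center (a point): A tube like the loose one, already clipped in another place of the rack; point on its axis (x), mid-length. It must stay. The rack is a fixed grey plate, 130 x 230 x 8 mm, with three equal places side by side, 75 mm apart across the tubes; any of the three may be the empty one.
- tube_c_center (a point): A tube like the loose one, already clipped in the remaining place of the rack; point on its axis (x), mid-length. It must stay.

How it is judged:
At the end, for the whole second after the job is handed in: The tube lies snapped home in both clips of the empty place: its centre within 18 mm of the place's point along the tube, 5 mm across and 3 mm in height, its axis within 0.08 rad of the clips' axis, either way round; the two tubes that were already clipped are within 12 mm of where they were (x of tube_center in the frame of empty_place between -0.018 and 0.018 m and y of tube_center in the frame of empty_place between -0.005 and 0.005 m and z of tube_center in the frame of empty_place between -0.003 and 0.003 m and angle between the x axis of tube_center and the x axis of empty_place, either way round below 0.08 rad and distance of each of tube_b_center, tube_c_center from where it was at the start of the episode below 0.012 m); the robot touches nothing.
It also fails if it takes over 35 s, if anything falls off the work surface, if the arm or the gripper's body presses on something with over 40 N, if the wrist force passes 120 N, or if a joint passes its speed limit or range.

## Working session

There is one attempt and no reset: what is moved stays moved. The work goes in short steps, Python scripts to look and compute and a tool call to move; the robot and the scene stay as the last step left them, time stands still between calls to the robot, and variables do not carry over. Pictures are saved under pics/ and viewed, at most 10 in all, crops included, and the job is handed in when it is done.

Besides the shell and the picture viewer there is one more tool, called after "Request:" by a JSON object that holds its "name" and its "arguments". carry_out: Moves the arm, as the interface text tells. Shift numbers are shares of 0.15 m and turn numbers shares of 180 degrees, none past 1 either way. Its arguments: {"type":"object","properties":{"motion":{"type":"string"},"grip":{"type":"number"}},"required":["motion"]}

```bash
mkdir -p pics; ls; cat > h.py <<'E'
import numpy as np, cv2, pickle
from bench import robot, snapshot
def save(n,f):
    s=snapshot(n); cv2.imwrite(f'pics/{f}.png',s['image'][:,:,::-1]); pickle.dump(s,open(f'pics/{f}.pkl','wb')); return s
def ray(s,u,v,z,T=None):
    T=s['pose'] if T is None else T
    d=T[:3,:3]@np.array([(u-s['cx'])/s['fx'],-(v-s['cy'])/s['fy'],-1.]); o=T[:3,3]
    return o+d*(z-o[2])/d[2]
E
python3 - <<'E'
from h import *
o=robot.get_obs(); print({k:np.round(v,3) for k,v in o.items()})
for n in('top','scene'):
    s=save(n,n+'0'); print({k:v for k,v in s.items() if k!='image'})
E
```

```text
pics
{'time': np.float64(0.0), 'joint_positions': array([ 1.141,  0.088,  1.372, -0.   ,  1.684, -0.103]), 'qvel': array([ 0.001, -0.001,  0.   , -0.   , -0.   ,  0.   ]), 'joint_torque': array([-1.0000e-03, -3.4018e+01, -3.0243e+01,  7.2000e-02,  3.3000e-02,
       -0.0000e+00]), 'tool_pos': array([0.176, 0.52 , 0.181]), 'ee_rot': array([-3.139, -0.   ,  2.815]), 'wrist_force': array([ 0.195,  0.472, -0.167]), 'wrist_torque': array([0.015, 0.034, 0.037]), 'finger_force': np.float64(0.0), 'width': np.float64(0.094)}
{'fx': 463.13603314322603, 'fy': 463.13603314322603, 'cx': 248.83510188029268, 'cy': 192.6518750522738, 'pose': array([[-0.02388399,  0.99457504, -0.10124254,  0.46681925],
       [-0.99957111, -0.02204122,  0.01928143,  0.01237474],
       [ 0.01694532,  0.10165964,  0.99467491,  1.14568827],
       [ 0.        ,  0.        ,  0.        ,  1.        ]])}
{'fx': 360.08366088021666, 'fy': 360.08366088021666, 'cx': 253.97391264656153, 'cy': 194.29360456760153, 'pose': array([[ 0.12638152, -0.85428301,  0.50421052,  0.8938736 ],
       [ 0.99188125,  0.10159369, -0.07648728, -0.03816799],
       [ 0.01411718,  0.50978354,  0.86018687,  0.67070873],
       [ 0.        ,  0.        ,  0.        ,  1.        ]])}
```

View pics/top0.png

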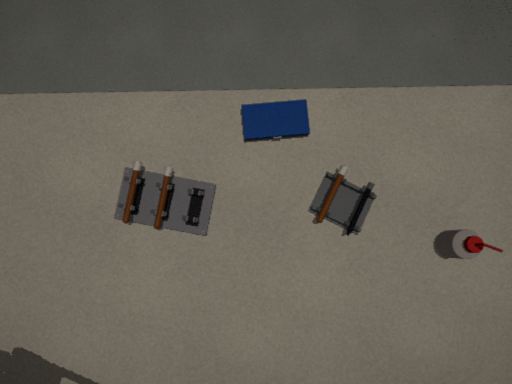

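View pics/scene0.png

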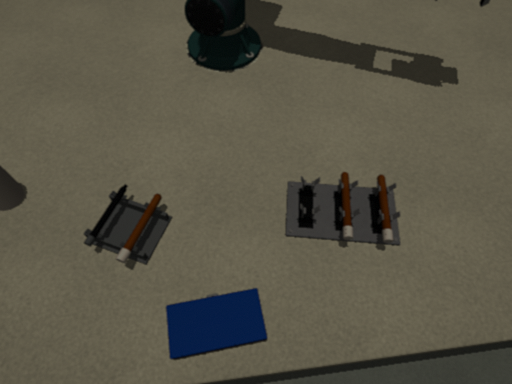

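The top view shows the loose tube at about (330,195), the pen to its right at (360,208), the clipped tubes at (131,193) and (163,198), and the empty place at (195,207). The scene view agrees with this layout, with the loose tube at (140,228) and the empty place at (306,205).

```bash
cat >> h.py <<'E'
def tubes(s,zs,T=None,mina=60):
    hsv=cv2.cvtColor(s['image'],cv2.COLOR_RGB2HSV)
    m=((hsv[...,0]<16)&(hsv[...,1]>150)&(hsv[...,2]>50)).astype(np.uint8)
    out=[]
    for c in cv2.findContours(m,cv2.RETR_EXTERNAL,cv2.CHAIN_APPROX_NONE)[0]:
        if cv2.contourArea(c)<mina: continue
        (cx,cy),wh,a=cv2.minAreaRect(c); b=cv2.boxPoints(((cx,cy),wh,a))
        if max(wh)<2.5*min(wh): continue
        L=[(b[0]+b[1])/2,(b[2]+b[3])/2] if np.linalg.norm(b[0]-b[1])<np.linalg.norm(b[1]-b[2]) else [(b[1]+b[2])/2,(b[3]+b[0])/2]
        out.append((np.array([cx,cy]),L))
    return out
def report(s,T=None,capdir=None):
    r=[]
    for c,L in tubes(s,0,T):
        z=.045 if capdir is None else capdir
        P=[ray(s,*p,z,T) for p in L]; mid=(P[0]+P[1])/2; d=P[1]-P[0]; n=np.linalg.norm(d); d/=n
        # cap side: brighter/whiter just past the end
        def w(p,dr):
            q=p+dr*8/1; u,v=np.clip(q.round().astype(int),0,[511,383]); return s['image'][v,u].min()
        e=(L[1]-L[0])/np.linalg.norm(L[1]-L[0])
        k=np.linalg.norm(L[1]-L[0])/128
        w1=w(L[1],e*k*1.2); w0=w(L[0],-e*k*1.2)
        if w0>w1: d=-d
        r.append((mid+.011*d,d)); print('px',c.round(1),'len',n.round(4),'w',w0,w1,'ctr',(mid+.011*d).round(4),'yaw',np.degrees(np.arctan2(d[1],d[0])).round(2))
    return r
E
python3 - <<'E'
from h import *
for n in('top0','scene0'):
    s=pickle.load(open(f'pics/{n}.pkl','rb')); print(n); report(s); 
    if 1:
        report(s,capdir=.048)
    # plate
    g=cv2.cvtColor(s['image'],cv2.COLOR_RGB2HSV); im=s['image'].astype(int)
    print(n,'plate px',[im[y,x] for x,y in ([(205,180),(210,225),(245,200)] if n=='top0' else [(330,230),(360,190),(330,260)])])
s=pickle.load(open('pics/top0.pkl','rb'))
cv2.imwrite('pics/crop0.png',cv2.resize(s['image'][150:250,100:230,::-1],None,fx=6,fy=6,interpolation=cv2.INTER_CUBIC))
E
```

```text
top0
px [161.2 202.2] len 0.1249 w 128 101 ctr [0.5717 0.1974 0.045 ] yaw -11.55
px [329.6 198. ] len 0.1246 w 124 100 ctr [ 0.5717 -0.2071  0.045 ] yaw -27.62
px [130.3 196.3] len 0.1244 w 121 94 ctr [0.5874 0.2707 0.045 ] yaw -11.93
px [161.2 202.2] len 0.1245 w 128 101 ctr [0.5714 0.1969 0.048 ] yaw -11.55
px [329.6 198. ] len 0.1243 w 124 100 ctr [ 0.5715 -0.2066  0.048 ] yaw -27.62
px [130.3 196.3] len 0.1241 w 121 94 ctr [0.5871 0.27   0.048 ] yaw -11.93
top0 plate px [array([125, 117, 104]), array([119, 112, 100]), array([120, 113, 100])]
scene0
px [141.9 220.7] len 0.1232 w 81 102 ctr [ 0.5677 -0.2084  0.045 ] yaw -28.31
px [384.4 201.1] len 0.1217 w 78 102 ctr [0.582  0.2741 0.045 ] yaw -11.47
px [346.5 198. ] len 0.1221 w 82 103 ctr [0.5661 0.2    0.045 ] yaw -11.15
px [141.9 220.7] len 0.1226 w 81 102 ctr [ 0.5693 -0.2077  0.048 ] yaw -28.31
px [384.4 201.1] len 0.1211 w 78 102 ctr [0.5836 0.2726 0.048 ] yaw -11.47
px [346.5 198. ] len 0.1215 w 82 103 ctr [0.5677 0.1989 0.048 ] yaw -11.15
scene0 plate px [array([60, 59, 56]), array([59, 57, 55]), array([101,  96,  78])]
```

View pics/crop0.png

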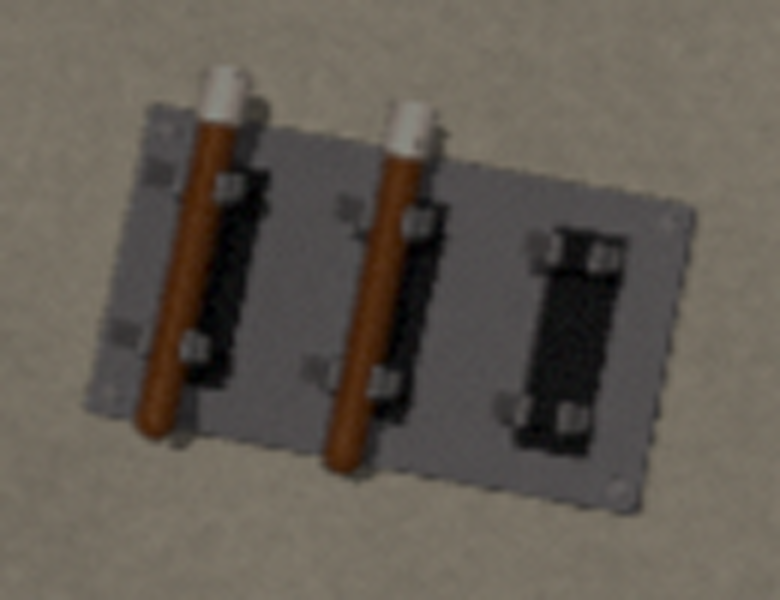

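The crop shows the rack plate corners at about (155,103), (692,205), (637,512) and (88,410), with the empty place on the right. I'll move toward the rack for a wrist view.

Request:
{"name": "carry_out", "arguments": {"motion": "-0.13 -0.06 -0.03 0; -0.25 -0.12 -0.06 0; -0.38 -0.18 -0.09 0; -0.5 -0.24 -0.12 0; -0.63 -0.3 -0.15 0; -0.75 -0.36 -0.18 0; -0.88 -0.42 -0.21 0; -1 -0.47 -0.25 0", "grip": -0.1}}

```text
time: 0.9
tool_pos: [0.2963, 0.4049, 0.2194]
ee_rot: [-3.14, -0.001, 2.815]
wrist_force: [0.8, -0.5, -0.4]
width: 0.0426
finger_force: 0.0
```

Request:
{"name": "carry_out", "arguments": {"motion": "-0.13 -0.06 -0.03 0; -0.25 -0.12 -0.06 0; -0.38 -0.18 -0.09 0; -0.5 -0.24 -0.12 0; -0.63 -0.3 -0.15 0; -0.75 -0.36 -0.18 0; -0.88 -0.42 -0.21 0; -1 -0.47 -0.25 0"}}

```text
time: 1.7
tool_pos: [0.4157, 0.2901, 0.2569]
ee_rot: [-3.14, -0.001, 2.814]
wrist_force: [0.6, 0.5, -1.7]
width: 0.0425
finger_force: 0.0
```

```bash
python3 - <<'E'
from h import *
s=pickle.load(open('pics/top0.pkl','rb'))
c=np.array([ray(s,100+u/6,150+v/6,.008) for u,v in [(155,103),(692,205),(637,512),(88,410)]])
print(c.round(4)); print(np.linalg.norm(np.diff(c,axis=0),axis=1)); ctr=c.mean(0)
d=(c[0]-c[3])+(c[1]-c[2]); d[2]=0; d/=np.linalg.norm(d); p=np.array([d[1],-d[0],0])
print(ctr,np.degrees(np.arctan2(d[1],d[0])),'empty',ctr+.075*p)
o=robot.get_obs(); print(o['tool_pos'],o['ee_rot'])
s=save('wrist','w0'); s['obs']=o; pickle.dump(s,open('pics/w0.pkl','wb')); print({k:v for k,v in s.items() if k not in('image','obs')})
E
```

```text
[[0.6527 0.2929 0.008 ]
 [0.6055 0.0726 0.008 ]
 [0.4802 0.097  0.008 ]
 [0.5268 0.3197 0.008 ]]
[0.22527216 0.1277332  0.22746   ]
[0.56629241 0.19554809 0.008     ] -11.525340734435236 empty [0.55130731 0.12206036 0.008     ]
[0.41571546 0.29010358 0.25685565] [-3.14042241e+00 -1.05401483e-03  2.81447393e+00]
{'fx': 296.11979695623256, 'fy': 296.11979695623256, 'cx': 256.97041745420483, 'cy': 187.3308082774939, 'hand_eye': array([[ 6.15889248e-04,  9.62995308e-01,  2.69517453e-01,
         8.00273618e-02],
       [ 9.99999751e-01, -6.85954361e-04,  1.65784205e-04,
        -8.45900476e-04],
       [ 3.44526083e-04,  2.69517284e-01, -9.62995491e-01,
        -2.02200008e-01],
       [ 0.00000000e+00,  0.00000000e+00,  0.00000000e+00,
         1.00000000e+00]])}
```

View pics/w0.png

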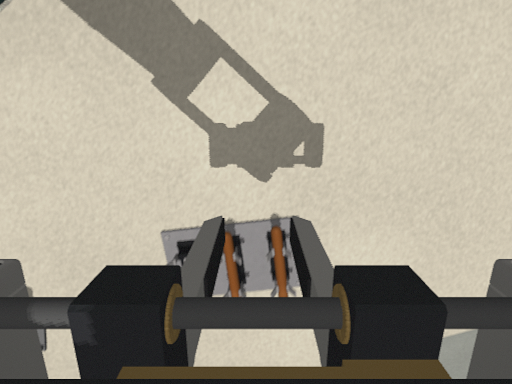

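The wrist view shows the rack low in the frame at about (165–300, 225–290), and the fingers hide part of it. I'll pass beyond the rack to see it clearly on the way to the loose tube.

Request:
{"name": "carry_out", "arguments": {"motion": "-0.13 -0.05 0 0; -0.25 -0.1 0 0; -0.38 -0.14 0 0; -0.5 -0.19 0 0; -0.63 -0.24 0 0; -0.75 -0.29 0 0; -0.88 -0.33 0 0; -1 -0.38 0 0"}}

```text
time: 2.55
tool_pos: [0.5398, 0.1886, 0.2569]
ee_rot: [-3.141, -0.001, 2.815]
wrist_force: [-0.2, -0.9, -0.5]
width: 0.0423
finger_force: 0.0
```

Request:
{"name": "carry_out", "arguments": {"motion": "-0.17 -0.06 0 0; -0.33 -0.12 0 0; -0.5 -0.19 0 0; -0.66 -0.25 0 0; -0.83 -0.31 0 0; -1 -0.38 0 0; -1 -0.38 0 0; -1 -0.38 0 0"}}

```text
time: 3.35
tool_pos: [0.6631, 0.0864, 0.2565]
ee_rot: [-3.142, -0.002, 2.814]
wrist_force: [0.2, 0.4, 0.4]
width: 0.0425
finger_force: 0.0
```

```bash
cat >> h.py <<'E'
from scipy.spatial.transform import Rotation as Ro
def wpose(s,o):
    T=np.eye(4); T[:3,:3]=Ro.from_euler('xyz',o['ee_rot']).as_matrix(); T[:3,3]=o['tool_pos']; return T@s['hand_eye']
def wrist(f):
    o=robot.get_obs(); s=save('wrist',f); s['pose']=wpose(s,o); s['obs']=o; pickle.dump(s,open(f'pics/{f}.pkl','wb')); return s
E
python3 - <<'E'
from h import *
s=wrist('w1'); print(s['obs']['tool_pos'],s['obs']['ee_rot']); report(s,capdir=.048)
E
```

```text
[0.66311783 0.08639954 0.25645871] [-3.14150207e+00 -1.92090381e-03  2.81399384e+00]
px [ 41.7 158.5] len 0.1278 w 185 202 ctr [ 0.5708 -0.2042  0.048 ] yaw -27.17
px [314.1  58. ] len 0.1269 w 192 225 ctr [0.5693 0.1964 0.048 ] yaw -12.26
px [373.  52.] len 0.1233 w 54 215 ctr [0.5865 0.2694 0.048 ] yaw -12.75
```

View pics/w1.png

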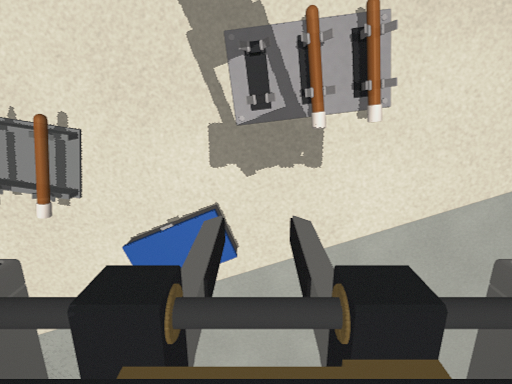

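The wrist view shows the empty place's slot at about (258,75), the two clipped tubes at (314,58) and (373,52), and the loose tube at (42,158). The tube positions agree with the top view to about 3 mm.

```bash
python3 - <<'E'
from h import *
s=pickle.load(open('pics/w1.pkl','rb'))
g=s['image'].max(2); 
sub=np.zeros_like(g); sub[35:120,235:280]=(g<45)[35:120,235:280]
n,l,st,ce=cv2.connectedComponentsWithStats(sub)
i=1+st[1:,4].argmax(); r=cv2.minAreaRect(np.argwhere(l==i)[:,::-1].astype(np.float32)); print(r,st[i])
print('slot',ray(s,*r[0],.008),[ray(s,*p,.008).round(3) for p in cv2.boxPoints(r)])
t=pickle.load(open('pics/top0.pkl','rb')); print('top slot',ray(t,195.3,207.2,.008))
cv2.imwrite('pics/crop1.png',cv2.resize(s['image'][15:130,215:335,::-1],None,fx=5,fy=5,interpolation=cv2.INTER_CUBIC))
T=s['obs']; R=Ro.from_euler('xyz',T['ee_rot']).as_matrix()
print('to loose',(R.T@(np.array([.571,-.206,.12])-T['tool_pos'])/.15).round(3))
E
```

```text
((254.64247131347656, 52.853431701660156), (5.705320835113525, 19.41902732849121), 83.9909896850586) [245  49  20   8  74]
slot [0.51949012 0.13063314 0.008     ] [array([0.513, 0.118, 0.008]), array([0.519, 0.145, 0.008]), array([0.526, 0.143, 0.008]), array([0.52 , 0.117, 0.008])]
top slot [0.54961355 0.12269722 0.008     ]
to loose [-0.048 -2.043  0.91 ]
```

View pics/crop1.png

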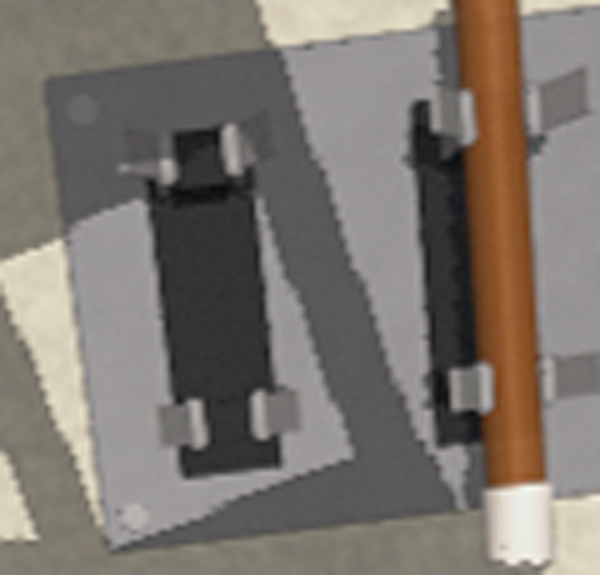

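The crop shows the lip bands of the empty clips at about (167,160)/(235,150) and (200,422)/(260,412) in crop pixels. I'll ray-cast them at lip height.

```bash
python3 - <<'E'
from h import *
s=pickle.load(open('pics/w1.pkl','rb'))
P=[ray(s,215+u/5,15+v/5,.056) for u,v in [(167,160),(235,150),(200,422),(260,412)]]
a=(P[0]+P[1])/2;b=(P[2]+P[3])/2;d=b-a
print(np.round(P,4),a,b,np.linalg.norm(d),np.degrees(np.arctan2(d[1],d[0])),'place',(a+b)/2)
t=pickle.load(open('pics/top0.pkl','rb'))
Q=[ray(t,100+u/6,150+v/6,.056) for u,v in [(552,250),(600,258),(518,412),(568,418)]]
print('top',np.mean(Q,0),np.round(Q,4))
E
```

```text
[[0.5179 0.1234 0.056 ]
 [0.5211 0.1402 0.056 ]
 [0.5798 0.1109 0.056 ]
 [0.5825 0.1265 0.056 ]] [0.51949699 0.1317639  0.056     ] [0.58114928 0.1187295  0.056     ] 0.06301507215177929 -11.937565665530224 place [0.55032314 0.1252467  0.056     ]
top [0.54974544 0.12279537 0.056     ] [[0.583  0.1254 0.056 ]
 [0.5795 0.1066 0.056 ]
 [0.5196 0.1394 0.056 ]
 [0.5168 0.1199 0.056 ]]
```

Request:
{"name": "carry_out", "arguments": {"motion": "0 -0.13 0 0.025; 0 -0.25 0 0.05; 0 -0.38 0.03 0.05; 0 -0.5 0.06 0.05; 0 -0.63 0.1 0.05; 0 -0.75 0.13 0.05; 0 -0.88 0.17 0.05; 0 -1 0.2 0.05"}}

```text
time: 4.2
tool_pos: [0.614, -0.056, 0.2271]
ee_rot: [3.141, -0.0, 2.658]
wrist_force: [0.5, 0.5, 0.7]
width: 0.0421
finger_force: 0.0
```

Request:
{"name": "carry_out", "arguments": {"motion": "-0.1 -0.17 0 0; -0.2 -0.34 0 0; -0.3 -0.5 0 0; -0.4 -0.67 0 0; -0.5 -0.84 0 0; -0.6 -1 0 0; -0.6 -1 0 0; -0.6 -1 0 0"}}

```text
time: 5.0
tool_pos: [0.6243, -0.2303, 0.227]
ee_rot: [3.141, -0.001, 2.657]
wrist_force: [0.3, 1.5, -0.2]
width: 0.0424
finger_force: 0.0
```

```bash
cat >> h.py <<'E'
def to(o,p):
    R=Ro.from_euler('xyz',o['ee_rot']).as_matrix(); return (R.T@(np.array(p)-o['tool_pos'])/.15).round(3)
E
python3 - <<'E'
from h import *
s=wrist('w2'); o=s['obs']; print(o['tool_pos'],o['ee_rot']); r=report(s,capdir=.045)
for c,d in r: print(to(o,[c[0],c[1],.040]))
E
```

```text
[ 0.62431365 -0.23027374  0.22704806] [ 3.14079345e+00 -9.21492735e-04  2.65677427e+00]
px [254.5 110. ] len 0.1267 w 199 138 ctr [ 0.5503 -0.196   0.045 ] yaw 152.13
[ 0.542 -0.029  1.247]
```

View pics/w2.png

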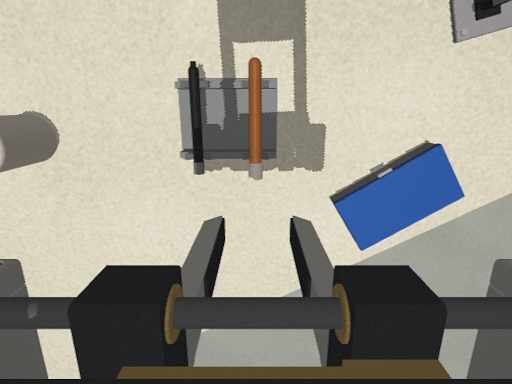

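The wrist view shows the loose tube upright in the picture from (254,58) to (256,178), with the cap at the bottom in the shadow and the pen at (197,118). The automatic cap-side test was fooled by the shadow, so the corrected centre is (0.570, -0.206), which matches the other views.

Request:
{"name": "carry_out", "arguments": {"motion": "0.1 0 0.13 0; 0.2 -0.01 0.27 0; 0.3 -0.02 0.4 0; 0.395 -0.03 0.53 0; 0.395 -0.03 0.67 0; 0.395 -0.03 0.8 0; 0.395 -0.03 0.8 0; 0.395 -0.03 0.8 0"}}

```text
time: 5.85
tool_pos: [0.5702, -0.2052, 0.1079]
ee_rot: [3.141, -0.0, 2.659]
wrist_force: [0.4, -0.1, 0.9]
width: 0.0422
finger_force: 0.0
```

```bash
python3 - <<'E'
from h import *
o=robot.get_obs(); print(o['tool_pos'],to(o,[.570,-.206,.040]))
E
```

```text
[ 0.57023117 -0.2052262   0.10790343] [-0.001 -0.005  0.453]
```

Request:
{"name": "carry_out", "arguments": {"motion": "0 -0.005 0.1 0; 0 -0.005 0.2 0; 0 -0.005 0.3 0; 0 -0.005 0.38 0; 0 -0.005 0.43 0; 0 -0.005 0.45 0; 0 -0.005 0.45 0; 0 -0.005 0.45 0"}}

```text
time: 6.65
tool_pos: [0.5703, -0.2072, 0.0406]
ee_rot: [3.141, 0.001, 2.658]
wrist_force: [0.8, 0.3, -0.1]
width: 0.0426
finger_force: 0.0
```

Request:
{"name": "carry_out", "arguments": {"motion": "0 0 0 0; 0 0 0 0; 0 0 0 0; 0 0 0 0; 0 0 0 0; 0 0 0 0; 0 0 0 0; 0 0 0 0", "grip": -1}}

```text
time: 7.45
tool_pos: [0.5698, -0.207, 0.0399]
ee_rot: [3.142, -0.0, 2.658]
wrist_force: [-0.2, 0.1, -0.6]
width: 0.0004
finger_force: 0.0
```

The fingers shut on nothing, so I'll look again.

```bash
python3 - <<'E'
from h import *
for n in('top','scene'):
    s=save(n,n+'1'); report(s,capdir=.045)
a=cv2.imread('pics/scene1.png')[150:300,50:220]; b=cv2.imread('pics/top1.png')[140:260,270:406]
w=cv2.imread('pics/w2.png'); o=robot.get_obs()
s=wrist('w3'); 
A=cv2.resize(a,(453,400)); B=cv2.resize(b,(340,300)); A2=np.zeros((400,345,3),np.uint8); A2[:300,:340]=B
cv2.imwrite('pics/m1.png',np.hstack([A,A2]))
E
```

```text
px [161.5 202.2] len 0.1244 w 147 120 ctr [0.5718 0.1967 0.045 ] yaw -12.06
px [130.5 196.4] len 0.1244 w 146 115 ctr [0.5873 0.2702 0.045 ] yaw -11.93
px [135.3 232.4] len 0.0679 w 6 124 ctr [ 0.5927 -0.2207  0.045 ] yaw -27.42
px [383.9 201.3] len 0.1223 w 95 123 ctr [0.5823 0.273  0.045 ] yaw -11.59
px [346.1 198.4] len 0.1239 w 97 117 ctr [0.5667 0.1988 0.045 ] yaw -12.48
```

View pics/m1.png

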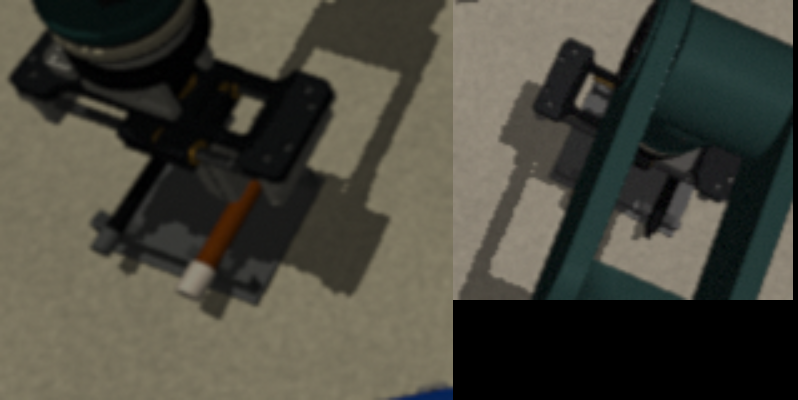

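The combined picture shows the tube still lying in its rest, with the fingers straddling it at mid-length. The zero opening contradicts that, so I'll test with a gentle lift.

Request:
{"name": "carry_out", "arguments": {"motion": "0 0 -0.05 0; 0 0 -0.1 0; 0 0 -0.17 0; 0 0 -0.25 0; 0 0 -0.33 0; 0 0 -0.4 0; 0 0 -0.4 0; 0 0 -0.4 0"}}

```text
time: 8.4
tool_pos: [0.5699, -0.207, 0.1003]
ee_rot: [3.141, 0.001, 2.658]
wrist_force: [0.0, 0.3, -0.3]
width: 0.0004
finger_force: 0.0
```

```bash
python3 - <<'E'
from h import *
s=save('scene','scene2'); report(s,capdir=.045)
w=wrist('w4'); report(w,capdir=.045)
A=cv2.resize(cv2.imread('pics/scene2.png')[130:300,50:220],(400,400)); B=cv2.resize(cv2.imread('pics/w4.png'),(400,300))
C=cv2.resize(cv2.imread('pics/w3.png'),(400,300))
cv2.imwrite('pics/m2.png',np.hstack([np.vstack([A,A[:200]*0]),np.vstack([C,B])]))
E
```

```text
px [142.4 221. ] len 0.1232 w 96 117 ctr [ 0.5685 -0.2074  0.045 ] yaw -27.97
px [383.9 201.3] len 0.1223 w 93 119 ctr [0.5823 0.273  0.045 ] yaw -11.59
px [346.1 198.4] len 0.1239 w 93 114 ctr [0.5667 0.1988 0.045 ] yaw -12.48
px [258.5 164.5] len 0.0961 w 202 27 ctr [ 0.5364 -0.1892  0.045 ] yaw 152.39
```

View pics/m2.png

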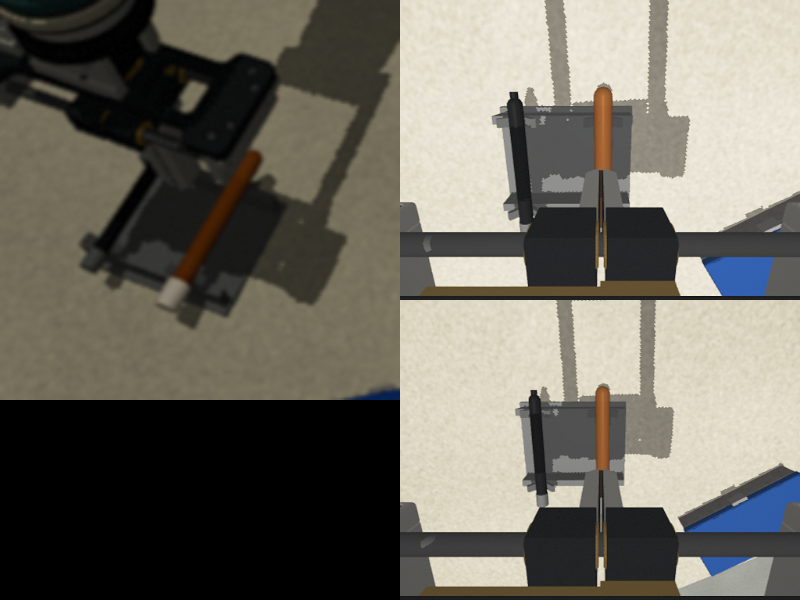

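The tube stayed in its rest, and the fingers closed just above it (wrist views at right, tube under the shut fingertips). The fingers' true height must be higher than reported, so I'll measure it from the pictures.

```bash
python3 - <<'E'
from h import *
for f in('w1','w2','w3','w4'):
    s=pickle.load(open(f'pics/{f}.pkl','rb')); hsv=cv2.cvtColor(s['image'],cv2.COLOR_RGB2HSV)
    m=((hsv[...,0]<16)&(hsv[...,1]>120)&(hsv[...,2]>50)); 
    if f!='w1': m[:, :230]=0; m[:,290:]=0; m[225:]=0
    else: m[:,:300]=0; m[:,335:]=0
    ys,xs=np.nonzero(m); wd=m.sum(1); rows=np.nonzero(wd>5)[0]; print(f,'z',s['obs']['tool_pos'][2].round(4),'rows',rows[0],rows[-1],'widths',[(int(r),int(wd[r])) for r in rows[8::12]])
    if f in('w2','w3','w4'):
        # tube's rear end in image = rear tip of tube; world from known location for several heights
        u=xs[ys==rows[0]].mean(); R=Ro.from_euler('xyz',s['obs']['ee_rot']).as_matrix()
        for dz in (0,.02,.03,.04):
            T=s['pose'].copy(); T[2,3]+=dz
            p=ray(s,u,rows[0],.045,T); print('  dz',dz,'end',p[:2].round(4), 'width@25', end=' ')
            r=rows[25]; xr=np.nonzero(m[r])[0]; print((ray(s,xr[0]-.5,r,.047,T)-ray(s,xr[-1]+.5,r,.047,T))[:2].dot(R[:2,1]).round(4))
print('expected end',(np.array([.570,-.206])-.075*np.array([np.cos(np.radians(-27.8)),np.sin(np.radians(-27.8))])).round(4))
E
```

```text
w1 z 0.2565 rows 6 111 widths [(14, 12), (26, 12), (38, 9), (50, 12), (62, 12), (74, 12), (86, 13), (98, 12), (110, 11)]
w2 z 0.227 rows 58 162 widths [(66, 12), (78, 12), (90, 12), (102, 12), (114, 12), (126, 12), (138, 12), (150, 12), (162, 11)]
  dz 0 end [ 0.5041 -0.1715] width@25 -0.0146
  dz 0.02 end [ 0.5015 -0.1703] width@25 -0.0154
  dz 0.03 end [ 0.5003 -0.1698] width@25 -0.0158
  dz 0.04 end [ 0.499  -0.1692] width@25 -0.0162
w3 z 0.0399 rows 112 217 widths [(120, 22), (132, 24), (144, 24), (156, 23), (168, 22), (180, 22), (192, 22), (204, 22), (216, 13)]
  dz 0 end [ 0.5035 -0.1716] width@25 -0.0157
  dz 0.02 end [ 0.504  -0.1716] width@25 -0.0173
  dz 0.03 end [ 0.5042 -0.1717] width@25 -0.0181
  dz 0.04 end [ 0.5045 -0.1717] width@25 -0.0189
w4 z 0.0996 rows 111 217 widths [(119, 17), (131, 18), (143, 17), (155, 17), (167, 17), (179, 17), (191, 17), (203, 17), (215, 16)]
  dz 0 end [ 0.5038 -0.1717] width@25 -0.0145
  dz 0.02 end [ 0.5042 -0.1718] width@25 -0.0156
  dz 0.03 end [ 0.5044 -0.1718] width@25 -0.0162
  dz 0.04 end [ 0.5046 -0.1718] width@25 -0.0168
expected end [ 0.5037 -0.171 ]
```

The camera height matches the reported pose. In w3, though, the fingertips start hiding the tube at row 218, which puts them about 22 mm behind the reported TCP instead of 14 mm ahead. So the fingers are about 36 mm higher than I assumed. I'll reopen and go that much deeper, in steps, checking the force.

Request:
{"name": "carry_out", "arguments": {"motion": "0 0 0 0; 0 0 0 0; 0 0 0 0; 0 0 0.1 0; 0 0 0.2 0; 0 0 0.3 0; 0 0 0.4 0; 0 0 0.4 0", "grip": -0.1}}

```text
time: 9.3
tool_pos: [0.5673, -0.2058, 0.0357]
ee_rot: [-3.141, -0.007, 2.658]
wrist_force: [-0.1, -0.7, 0.4]
width: 0.0421
finger_force: 0.0
```

Request:
{"name": "carry_out", "arguments": {"motion": "0 0 0.05 0; 0 0 0.08 0; 0 0 0.1 0; 0 0 0.13 0; 0 0 0.16 0; 0 0 0.16 0; 0 0 0.16 0; 0 0 0.16 0"}}

```text
time: 10.1
tool_pos: [0.57, -0.2071, 0.0162]
ee_rot: [3.141, 0.001, 2.658]
wrist_force: [-0.3, -0.3, -0.5]
width: 0.0426
finger_force: 0.0
```

Request:
{"name": "carry_out", "arguments": {"motion": "0 0 0.03 0; 0 0 0.05 0; 0 0 0.07 0; 0 0 0.08 0; 0 0 0.08 0; 0 0 0.08 0; 0 0 0.08 0; 0 0 0.08 0"}}

```text
time: 10.9
tool_pos: [0.57, -0.207, 0.0042]
ee_rot: [3.141, 0.0, 2.658]
wrist_force: [0.1, -0.8, 0.4]
width: 0.0422
finger_force: 0.0
```

Request:
{"name": "carry_out", "arguments": {"motion": "0 0 0 0; 0 0 0 0; 0 0 0 0; 0 0 0 0; 0 0 0 0; 0 0 0 0; 0 0 0 0; 0 0 0 0", "grip": -1}}

```text
time: 11.7
tool_pos: [0.5706, -0.2056, 0.0043]
ee_rot: [3.139, 0.0, 2.658]
wrist_force: [1.8, 4.7, 0.8]
width: 0.0154
finger_force: 30.0
```

Gripped at 15.4 mm with 30 N. I'll lift and carry it to the rack.

Request:
{"name": "carry_out", "arguments": {"motion": "0 0 -0.08 0; 0 0 -0.2 0; 0 0 -0.35 0; 0 0 -0.5 0; 0.07 0.12 -0.6 -0.02; 0.14 0.24 -0.7 -0.04; 0.21 0.36 -0.7 -0.06; 0.27 0.45 -0.7 -0.087"}}

```text
time: 12.5
tool_pos: [0.5655, -0.1287, 0.1107]
ee_rot: [-3.14, 0.002, 2.934]
wrist_force: [-0.1, -0.6, -1.7]
width: 0.0152
finger_force: 30.0
```

```bash
python3 - <<'E'
from h import *
o=robot.get_obs(); print(o['tool_pos'],o['ee_rot'],o['width'],to(o,[.550,.124,.105]))
s=save('scene','scene3'); report(s,capdir=.145)
E
```

```text
[ 0.56551044 -0.12871536  0.11067142] [-3.13952334e+00  2.09270085e-03  2.93386355e+00] 0.01524202810149958 [0.449 1.627 0.034]
px [167.3 198.8] len 0.0669 w 6 128 ctr [ 0.5871 -0.1392  0.145 ] yaw -12.6
px [383.9 201.3] len 0.1027 w 100 129 ctr [0.6338 0.223  0.145 ] yaw -11.46
px [345.8 198.1] len 0.1027 w 105 132 ctr [0.6202 0.1604 0.145 ] yaw -11.26
```

Request:
{"name": "carry_out", "arguments": {"motion": "0.03 0.1 0 0; 0.07 0.25 0 0; 0.11 0.4 0 0; 0.15 0.55 0 0; 0.19 0.7 0 0; 0.225 0.81 0 0; 0.225 0.81 0 0; 0.225 0.81 0 0"}}

```text
time: 13.35
tool_pos: [0.5577, -0.0032, 0.109]
ee_rot: [-3.14, 0.0, 2.93]
wrist_force: [0.3, 0.3, 0.0]
width: 0.0154
finger_force: 30.0
```

Request:
{"name": "carry_out", "arguments": {"motion": "0.03 0.1 0 0; 0.07 0.25 0 0; 0.11 0.4 0 0; 0.15 0.55 0 0; 0.19 0.7 0 0; 0.225 0.81 0 0; 0.225 0.81 0 0; 0.225 0.81 0 0"}}

```text
time: 14.15
tool_pos: [0.5501, 0.123, 0.1089]
ee_rot: [-3.141, 0.0, 2.931]
wrist_force: [0.3, -0.3, 0.1]
width: 0.0155
finger_force: 30.0
```

```bash
python3 - <<'E'
from h import *
s=wrist('w5'); o=s['obs']; print(o['tool_pos'],o['ee_rot'],o['width'],to(o,[.550,.124,.007]))
z=o['tool_pos'][2]+.041
hsv=cv2.cvtColor(s['image'],cv2.COLOR_RGB2HSV); m=((hsv[...,0]<16)&(hsv[...,1]>120)&(hsv[...,2]>50)); 
n,l,st,ce=cv2.connectedComponentsWithStats(m.astype(np.uint8)); print([(x.tolist(),c.round(0)) for x,c in zip(st[1:],ce[1:]) if x[4]>80])
for n in('scene','top'):
    q=save(n,n+'4'); print(n); report(q,capdir=z)
cv2.imwrite('pics/m3.png',np.hstack([cv2.resize(cv2.imread('pics/w5.png'),(440,330)),cv2.resize(cv2.imread('pics/scene4.png')[100:265,260:440],(360,330))]))
E
```

```text
[0.55014792 0.12295742 0.10888732] [-3.14094333e+00  3.71155040e-05  2.93089363e+00] 0.015451425012878979 [0.002 0.007 0.679]
[([243, 113, 29, 184, 4947], array([257., 204.])), ([404, 115, 38, 138, 2330], array([423., 181.])), ([328, 116, 27, 138, 2216], array([341., 183.]))]
scene
px [383.9 201.3] len 0.1018 w 93 120 ctr [0.6363 0.2204 0.1499] yaw -11.59
px [346.2 198.1] len 0.1016 w 97 122 ctr [0.6228 0.1593 0.1499] yaw -11.29
px [315.5 173. ] len 0.0762 w 3 124 ctr [0.568  0.1183 0.1499] yaw -12.25
top
px [184.4 225.8] len 0.0405 w 66 103 ctr [0.4892 0.1349 0.1499] yaw 168.1
px [157.9 219.8] len 0.0351 w 18 88 ctr [0.5033 0.1913 0.1499] yaw 169.46
```

View pics/m3.png

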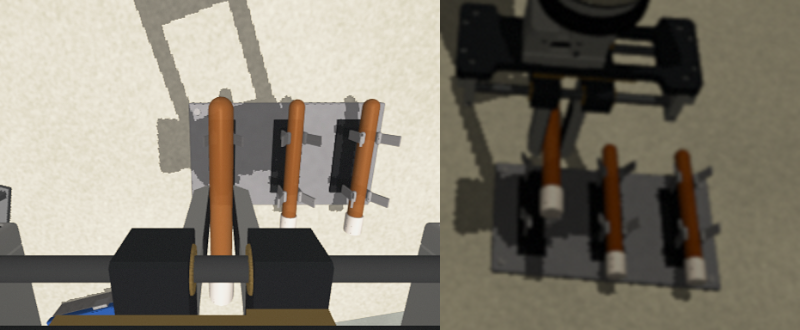

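The picture shows the held tube level, aligned over the empty place and parallel to its neighbours. I'll lower it to the wings, then press.

Request:
{"name": "carry_out", "arguments": {"motion": "0 0.007 0.07 0; 0 0.007 0.15 0; 0 0.007 0.23 0; 0 0.007 0.31 0; 0 0.007 0.39 0; 0 0.007 0.45 0; 0 0.007 0.45 0; 0 0.007 0.45 0"}}

```text
time: 15.1
tool_pos: [0.5504, 0.1244, 0.0414]
ee_rot: [3.142, -0.0, 2.931]
wrist_force: [0.1, -0.4, -0.4]
width: 0.0152
finger_force: 30.0
```

Request:
{"name": "carry_out", "arguments": {"motion": "0 0 0.02 0; 0 0 0.04 0; 0 0 0.06 0; 0 0 0.08 0; 0 0 0.1 0; 0 0 0.12 0; 0 0 0.12 0; 0 0 0.12 0"}}

```text
time: 15.9
tool_pos: [0.5503, 0.1244, 0.0234]
ee_rot: [3.142, -0.0, 2.931]
wrist_force: [0.3, -0.2, -1.1]
width: 0.0151
finger_force: 30.0
```

Request:
{"name": "carry_out", "arguments": {"motion": "0 0 0.015 0; 0 0 0.03 0; 0 0 0.045 0; 0 0 0.06 0; 0 0 0.075 0; 0 0 0.09 0; 0 0 0.105 0; 0 0 0.105 0"}}

```text
time: 16.7
tool_pos: [0.5501, 0.1244, 0.0075]
ee_rot: [3.142, -0.0, 2.931]
wrist_force: [-0.2, 0.5, 0.3]
width: 0.0151
finger_force: 30.0
```

Request:
{"name": "carry_out", "arguments": {"motion": "0 0 0.005 0; 0 0 0.01 0; 0 0 0.015 0; 0 0 0.02 0; 0 0 0.025 0; 0 0 0.025 0; 0 0 0.025 0; 0 0 0.025 0"}}

```text
time: 17.5
tool_pos: [0.5501, 0.1244, 0.0069]
ee_rot: [-3.141, -0.0, 2.931]
wrist_force: [-6.7, -0.2, 14.2]
width: 0.0154
finger_force: 30.0
```

Contact on the stop at 14 N at home height. I'll ease off, open, and back off straight up.

Request:
{"name": "carry_out", "arguments": {"motion": "0 0 -0.02 0; 0 0 -0.02 0; 0 0 -0.02 0; 0 0 -0.02 0; 0 0 -0.02 0; 0 0 -0.02 0; 0 0 -0.02 0; 0 0 -0.02 0", "grip": -0.2}}

```text
time: 18.3
tool_pos: [0.5503, 0.1244, 0.0069]
ee_rot: [3.142, -0.0, 2.931]
wrist_force: [-0.4, -0.5, -0.5]
width: 0.0378
finger_force: 0.0
```

Request:
{"name": "carry_out", "arguments": {"motion": "0 0 -0.05 0; 0 0 -0.12 0; 0 0 -0.25 0; 0 0 -0.4 0; 0 0 -0.55 0; 0 0 -0.7 0; 0 0 -0.85 0; 0 0 -1 0"}}

```text
time: 19.1
tool_pos: [0.5506, 0.1244, 0.1594]
ee_rot: [3.141, 0.002, 2.931]
wrist_force: [0.3, 0.1, 0.1]
width: 0.0373
finger_force: 0.0
```

Request:
{"name": "carry_out", "arguments": {"motion": "-0.15 0 -0.05 0; -0.3 0 -0.1 0; -0.45 0 -0.2 0; -0.6 0 -0.3 0; -0.75 0 -0.3 0; -0.8 0 -0.3 0; -0.8 0 -0.3 0; -0.8 0 -0.3 0"}}

```text
time: 19.9
tool_pos: [0.6669, 0.0995, 0.2017]
ee_rot: [-3.141, -0.001, 2.931]
wrist_force: [-0.1, 0.6, -0.0]
width: 0.0377
finger_force: 0.0
```

```bash
python3 - <<'E'
from h import *
s=wrist('w6'); o=s['obs']; print(o['tool_pos'],o['time'],o['wrist_force']); report(s,capdir=.048)
q=save('scene','scene6'); print('scene'); report(q,capdir=.048)
q=save('top','top6'); print('top'); report(q,capdir=.048)
hsv=cv2.cvtColor(s['image'],cv2.COLOR_RGB2HSV); m=((hsv[...,0]<16)&(hsv[...,1]>120)&(hsv[...,2]>50)).astype(np.uint8)
n,l,st,ce=cv2.connectedComponentsWithStats(m)
for i in range(1,n):
    if st[i,4]>150: print(st[i],'mean width',st[i,4]/st[i,3])
E
```

```text
[0.66685815 0.09949758 0.20174166] 19.9 [-0.12745953  0.57705947 -0.03426268]
px [391.9  59.5] len 0.1246 w 53 222 ctr [0.5861 0.2695 0.048 ] yaw -12.36
px [324.4  59.5] len 0.1238 w 51 200 ctr [0.5704 0.1961 0.048 ] yaw -11.96
px [257.   57.5] len 0.1186 w 63 195 ctr [0.5525 0.1231 0.048 ] yaw -12.02
scene
px [384.6 207.3] len 0.091 w 12 139 ctr [0.5984 0.2683 0.048 ] yaw -12.06
top
px [127.9 208.2] len 0.0666 w 37 117 ctr [0.5373 0.2801 0.048 ] yaw 168.85
px [164.9 186.6] len 0.0488 w 145 17 ctr [0.6083 0.1882 0.048 ] yaw -12.13
[ 250    0   15  116 1544] mean width 13.310344827586206
[ 315    0   20  121 1579] mean width 13.049586776859504
[ 379    0   27  120 1633] mean width 13.608333333333333
```

The spacing matches at 75.1 mm and the axes are parallel. I'll clear the arm from the fixed views for one check of height and position.

Request:
{"name": "carry_out", "arguments": {"motion": "0 -0.15 0 0; 0 -0.3 0 0; 0 -0.45 0 0; 0 -0.6 0 0; 0 -0.75 0 0; 0 -0.9 0 0; 0 -1 0 0; 0 -1 0 0"}}

```text
time: 20.85
tool_pos: [0.6357, -0.0489, 0.2023]
ee_rot: [-3.141, 0.0, 2.929]
wrist_force: [-0.2, 0.8, -0.3]
width: 0.038
finger_force: 0.0
```

Request:
{"name": "carry_out", "arguments": {"motion": "0 -0.15 0 0; 0 -0.3 0 0; 0 -0.45 0 0; 0 -0.6 0 0; 0 -0.75 0 0; 0 -0.9 0 0; 0 -1 0 0; 0 -1 0 0"}}

```text
time: 21.65
tool_pos: [0.6048, -0.1949, 0.2018]
ee_rot: [3.141, -0.0, 2.929]
wrist_force: [0.1, 0.5, 0.1]
width: 0.0378
finger_force: 0.0
```

```bash
python3 - <<'E'
from h import *
for n in('scene','top'):
    q=save(n,n+'7'); print(n); report(q,capdir=.048)
E
```

```text
scene
px [383.9 201.1] len 0.1211 w 94 121 ctr [0.5836 0.2716 0.048 ] yaw -11.32
px [346.1 198.1] len 0.1216 w 97 123 ctr [0.5676 0.198  0.048 ] yaw -11.64
px [308.  193.5] len 0.1204 w 93 122 ctr [0.5482 0.124  0.048 ] yaw -11.64
top
px [192.3 210.4] len 0.1239 w 168 133 ctr [0.5505 0.1236 0.048 ] yaw -11.96
px [161.6 202.3] len 0.1245 w 168 135 ctr [0.5712 0.1962 0.048 ] yaw -11.25
px [130.5 196.4] len 0.1241 w 158 126 ctr [0.587  0.2694 0.048 ] yaw -11.94
```

All three tubes show the same offset between the two views, so they sit at the same height. The clipped tubes have not moved.

```bash
python3 -c "
from bench import robot; print(robot.close_job())"
```

```text
the job is handed in; nothing more can be done
None
```

The amber tube is pressed home in the empty place, with its centre measured within about 2 mm of the place's point; it has been let go, the two clipped tubes show no movement, and the job was handed in at about 22 s (no verdict returned).

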